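# Clamp a chisel in the sharpening jig

## Task

Ready the chisel for grinding: with the fingertips push the butt of its wooden handle until the blade's edge is fully home against the wooden stop of the jig, and then push the clamp's red handle outward and down, past its dead point, until it snaps into lock over the blade. Work the clamp by its red handle alone, do not lift or tip the chisel, and leave the bottle, the cup and the whetstone where they stand.

Things in the scene. Friction and masses are not known exactly. Their poses are not given: they have to be found in the camera images.
- jig: Sharpening jig, fixed: plywood base 225 x 175 x 14.5 mm (x -125 to 100, y -60 to 115 mm), steel bed (top 26 mm high, x -27 to 80 mm) with two guide strips 28 mm apart, pale wooden stop block 44.5 mm high at its far end. Origin: bench surface, on the bed's centre line. x: along the chisel towards the stop; y: from the chisel towards the clamp, the side to which the red handle falls; z up.
- stop_face (a point): Centre of the stop's face, where the middle of the chisel's edge comes to rest (28.5 mm above the bench). Axes as the jig's.
- chisel: Loose chisel lying in the jig, 195 mm long, 0.13 to 0.25 kg: steel blade 110 x 25 x 5 mm between the guides, brass collar, pale wooden handle 27 mm in diameter. Origin: under the blade where it meets the collar; x towards the cutting edge, z up. At the start its edge is 12 to 30 mm short of the stop. It slides with about 1 to 3 N and stays where it is left.
- chisel_butt (a point): Middle of the flat end of the chisel's wooden handle, 28.5 mm above the bench, 14 mm above the plywood: the place to push, along the jig's x.
- chisel_tip (a point): Middle of the chisel's cutting edge, half way up the blade; 195 mm from the butt.
- clamp_lever (a joint): Angle of the red handle about a hinge along the jig's x through clamp_pivot: 0 = open, almost upright (leaning 0.05 rad to the jig's +y); grows as it is pushed to +y and down; 1.35 = locked, 0.17 rad above level. Dead point 0.85: below it the handle springs back to 0, above it snaps to 1.35 by itself. Takes about 6 N at 95 mm from the pivot, none at the dead point.
- clamp_pivot (a point): Hinge of the clamp, fixed in the jig at x = 10, y = 52, z = 66 mm, between two steel cheeks 30 mm apart over their outsides that reach 75 mm above the bench.
- handle_tip (a point): End of the red handle, 133 mm from the pivot on the handle's centre line. The handle is a straight round bar 16 mm in diameter, red from 55 to 133 mm from the pivot; at the start its end is about 199 mm above the bench. z points along the handle, away from the pivot; it turns with the handle.
- clamp_pad (a point): Underside of the black rubber pad on the end of the clamp's short steel arm. The arm stands raised on the chisel side of the red handle (up to 125 mm above the bench, close beside the handle, so push the handle higher than that) and is driven down on to the blade by it; not to be pushed itself.
- bottle: Amber bottle with an orange cap, 62 mm in diameter, 190 mm tall, loose; origin under its centre. To be left alone.
- cup: White open cup without a handle, 90 mm in diameter at the rim, 85 mm tall, loose; origin under its centre. To be left alone.
- whetstone: Reddish-brown whetstone 110 x 50 x 25 mm, loose, lying flat; origin under its centre. To be left alone.
Things that resemble listed ones, but are neither listed nor needed, are in the scene too. What is meant by the chisel is not black, and is the smaller of those in its own colour.

How it is judged (in metres and radians):
On the way, in this order (a step that is already met when the one before it is completed fails the run):
1. the chisel's edge is home against the stop (within 3 mm) while the clamp is still open (x of chisel_tip in the frame of stop_face above -0.003 m and value of joint clamp_lever below 0.4 rad), for 0.2 s.
2. the red handle has gone over its dead point and is locked (value of joint clamp_lever above 1.28 rad), for 0.3 s.
At the end, for the whole second after the job is handed in: The red handle is locked (joint above 1.28 rad), the chisel lies flat and still on the bed with its edge within 3 mm of the stop along the jig and within 6 mm of the stop's middle (value of joint clamp_lever above 1.28 rad and x of chisel_tip in the frame of stop_face above -0.003 m and horizontal distance between chisel_tip and stop_face below 0.006 m and z of chisel in the frame of jig below 0.03 m and linear speed of chisel below 0.02 m/s); the robot touches nothing.
It fails at once if the chisel is lifted or tipped (over 15 mm off the bed, or over 0.25 rad) (z of chisel in the frame of jig above 0.041 m or angle between chisel's own z axis and vertical above 0.25 rad).
It fails at once if the clamp is worked by its arm (pad side) instead of the red handle (contact force between any of the fingers, the arm and clamp_arm above 4 N).
It fails at once if a bystander is moved more than 20 mm or tipped (distance of any of bottle, cup, whetstone from where it was at the start of the episode above 0.02 m or angle between any of bottle, cup, whetstone's own z axis and vertical above 0.3 rad).
It also fails if it takes over 48 s, if anything falls off the work surface, if the arm or the gripper's body presses on something with over 40 N, if the wrist force passes 120 N, or if a joint passes its speed limit or range.

## Robot

A 7-joint arm with a two-finger parallel gripper is mounted at the origin on the work surface. World frame = base frame: x ahead of the robot, y to its left, z up, the work surface at z = 0. Lengths are in mm, angles in rad, forces in N, time in s.
With the tool pointing down it reaches from about 400 to 900 mm from the base axis. Payload 5.5 kg.
Tool frame: the origin (TCP) lies midway between the tips of the shut fingers; the grasp point (between the pads) lies 19 mm behind it; z points along the fingers, y is the line along which they close (so a half turn about z gives the same grasp; the last joint's range is limited). The gripper opens to 85 mm and grips with 20 to 120 N. Pads are 22 mm wide; open, the fingers measure 114 mm over their backs; the gripper's body (76 mm by 85 mm) begins 54 mm behind the grasp point. The pads swing forward as they close: fully open they stand 13 mm farther back than shut.
Start: joints at [1.57, 0.501, -0.427, 1.55, 0.221, 1.138, -0.21], TCP at [169.522, -627.505, 231.31] pointing down, gripper open.
Joint ranges: [-2.88, 2.88], [-0.31, 2.03], [-1.54, 1.56], [0.2, 2.42], [-1.41, 4.55], [0.19, 2.02], [-2.57, 2.57]. Speed limits (rad/s): [2.57, 2.57, 3.14, 3.14, 3.14, 3.14, 3.14].

## Interface

Orientations are given as a 3x3 rotation matrix whose columns are the frame's x, y, z axes.
In Python, from rig import sensors, vision, order gives the robot as it stands.
- The arm moves only by the tool apply_moves, never from a script. Its argument "targets" is a list of rows, each a list of 4 numbers: the shift along the world's x, y, z in units of 0.25 m (1.0 is 0.25 m), then the turn about the world's z in units of 120 degrees (1.0 is 120 degrees). In form: [[tx, ty, tz, turn], ...]. A call has 1 to 12 rows; each row shifts and turns the commanded pose from where the row before left it; what a row does not reach is not made up. A row lasts 1/8 s, in which the tool goes at most 62.5 mm and 10.7 degrees, less where a joint would pass 70% of its speed; a pose out of reach is approached as far as the arm can. A call with a number of a shift or a turn outside -1 to 1 is refused whole. A call with a gripper value outside its range is refused whole. "grip" is the closure, from -1 (fully open) to 1 (shut), so that 0 is half open, set as the call begins (left out, the last holds). The fingers move at their own pace and stop on an object; "newtons" is the grip in N (left out, the last holds). Time passes only in rows, so rows that do not move let the fingers close. It gives the time, the measured TCP pose, the force, the opening and the grip force at its end, in the units of the state.
- sensors.read_state(): the state, without advancing time (a new reading comes with each control period).
- vision.grab_frame(name): name is "scene" or "top" or "wrist"; returns the picture (420x560x3 uint8, red, green, blue); there is no depth.
- vision.camera_params(name): a dict with "mtx" (3x3 intrinsics, pixels), "dist_coeffs" ([k1, k2, p1, p2, k3] as OpenCV has them; the pictures are not rectified), "origin" and "orientation" of the camera in the world; the wrist camera has in their place "T_tool_cam" (4x4, takes a point from camera to tool coordinates, whose origin is the TCP and whose axes are the flange's). Camera axes: x right, y down, z forward; pixel columns grow to the right and rows downward; lengths in mm; the calibration is good to about 2 mm. A picture is of the moment at which its call begins: read the wrist's pose just before it. camera_params takes no time and is no camera call.
- order.job_done(): hands the job in; it is judged then, once.
The state is a dict: "time_s": time; "joint_positions": joint angles; "qd": joint speeds; "joint_efforts": joint torques, N m; "tool_pos": TCP position; "ee_rot": TCP orientation; "contact_force": force on the tool from outside, world axes, zero at the start; "ft_torque": the same for the moment, N m; "opening": finger opening in mm; "grip_force": force on a finger pad.
Only numpy, scipy, OpenCV 4.12 (cv2) and the standard library are available. Lean on these libraries where they do the work, as an engineer would, in place of code of your own. Each camera call takes 0.05 s, during which the arm holds its last target. There are 200 camera calls.

## Working session

There is one attempt and no reset: what is moved stays moved. The work goes in short steps, Python scripts to look and compute and a tool call to move; the robot and the scene stay as the last step left them, time stands still between calls to the robot, and variables do not carry over. Pictures are saved under pics/ and viewed, at most 10 in all, crops included, and the job is handed in when it is done.

Besides the shell and the picture viewer there is one more tool, called after "Emit:" as name(argument=value, ...), one argument or row to a line, values as JSON. apply_moves: Moves the arm, as the interface text tells. Shifts and turns lie within -1 to 1; 1 stands for 0.25 m of shift or 120 degrees of turn. Its arguments: {"type":"object","properties":{"targets":{"type":"array","items":{"type":"array","items":{"type":"number"}}},"grip":{"type":"number"},"newtons":{"type":"number"}},"required":["targets"]}

```bash
mkdir -p pics; ls; python3 - <<'E'
from rig import sensors, vision
import cv2
for n in ("scene","top"):
    cv2.imwrite(f"pics/{n}0.png",vision.grab_frame(n)[:,:,::-1])
    p=vision.camera_params(n); print(n,p)
print(sensors.read_state())
E
```

```text
pics
scene {'mtx': array([[396.59535151,   0.        , 281.12367221],
       [  0.        , 396.59535151, 212.22379361],
       [  0.        ,   0.        ,   1.        ]]), 'dist_coeffs': array([0.0055101, 0.       , 0.       , 0.       , 0.       ]), 'origin': array([939.35778884, 488.03474312, 640.68800438]), 'orientation': array([[-0.77569468,  0.40066911, -0.48760848],
       [ 0.63107614,  0.48462896, -0.60570428],
       [-0.00637781, -0.77755967, -0.62877682]])}
top {'mtx': array([[538.93098894,   0.        , 286.5850658 ],
       [  0.        , 538.93098894, 205.72647398],
       [  0.        ,   0.        ,   1.        ]]), 'dist_coeffs': array([-0.02355531,  0.        ,  0.        ,  0.        ,  0.        ]), 'origin': array([ 298.6972821 ,  -30.30931638, 1510.21127587]), 'orientation': array([[-0.01522832, -0.98847706,  0.15060281],
       [-0.99987736,  0.01560532,  0.00132173],
       [-0.0036567 , -0.15056422, -0.98859347]])}
{'time_s': 0.1, 'joint_positions': array([ 1.57019604,  0.50177644, -0.42683756,  1.55135236,  0.22079271,
        1.13830651, -0.21032851]), 'qd': array([ 0.00143669, -0.00163602, -0.00127472, -0.00524621,  0.00039225,
       -0.00186635,  0.00109868]), 'joint_efforts': array([-1.12070786e-02, -5.70818460e+01, -5.83889499e+00, -2.81749195e+01,
        1.04075132e-02,  5.59218228e-03,  9.95259342e-06]), 'tool_pos': array([ 169.30606686, -626.9063557 ,  230.34883795]), 'ee_rot': array([[ 9.65394433e-01,  2.60793869e-01, -3.83283544e-04],
       [ 2.60794136e-01, -9.65392859e-01,  1.74555887e-03],
       [ 8.52118548e-05, -1.78511092e-03, -9.99998403e-01]]), 'contact_force': array([-0.26920731,  0.54732356, -0.04628102]), 'ft_torque': array([-0.02066937,  0.02864594,  0.01097605]), 'grip_force': 0.0, 'opening': 85.44008408373529}
```

View pics/scene0.png

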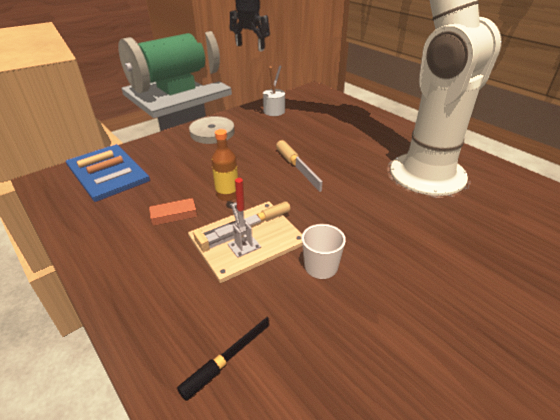

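View pics/top0.png

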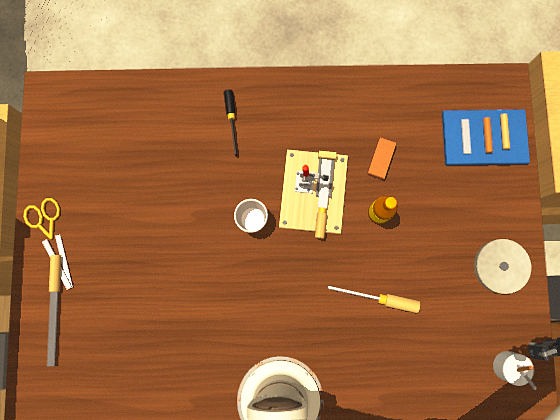

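The jig is in the middle of the top view (about 315,190). Three tools have pale handles: in the jig (321,222), loose on the bench (400,303), and far left (55,270). The one meant is in the jig, between the guides. I'll confirm that in a crop and measure.

```bash
cat > h.py <<'E'
import numpy as np, cv2
from rig import sensors, vision
def ray(n,px):
    p=vision.camera_params(n); u=cv2.undistortPoints(np.float64([[px]]),p["mtx"],p["dist_coeffs"])[0,0]
    return p["origin"],p["orientation"]@np.r_[u,1]
def onz(n,px,z):
    o,d=ray(n,px); return o+d*(z-o[2])/d[2]
def tri(a,pa,b,pb):
    o,d=ray(a,pa);q,e=ray(b,pb)
    s=np.linalg.lstsq(np.c_[d,-e],q-o,rcond=None)[0]; A=o+d*s[0];B=q+e*s[1]
    return (A+B)/2,np.linalg.norm(A-B)
E
python3 - <<'E'
from h import *
t=cv2.imread("pics/top0.png"); s=cv2.imread("pics/scene0.png")
a=cv2.resize(t[140:250,225:425],None,fx=4,fy=4,interpolation=cv2.INTER_CUBIC)
cv2.imwrite("pics/tcrop.png",a)
hsv=cv2.cvtColor(t,cv2.COLOR_BGR2HSV)
m=cv2.inRange(hsv,(18,60,170),(32,190,255)); m[:, :270]=0;m[:,355:]=0;m[:140]=0;m[245:]=0
m=cv2.morphologyEx(m,cv2.MORPH_OPEN,np.ones((3,3)))
c=np.vstack([x for x in cv2.findContours(m,0,2)[0] if cv2.contourArea(x)>150]); 
q=cv2.approxPolyDP(cv2.convexHull(c),4,True)[:,0]; print(q.tolist())
P=np.array([onz("top",p,14.5)[:2] for p in q]); print(P.round(0).tolist(),cv2.minAreaRect(P.astype(np.float32)))
for n,i in(("t",t),("s",s)):
    h=cv2.cvtColor(i,cv2.COLOR_BGR2HSV); r=cv2.inRange(h,(0,200,90),(4,255,255))|cv2.inRange(h,(174,180,90),(180,255,255))
    k,l,st,ce=cv2.connectedComponentsWithStats(r); print(n,[(st[j].tolist(),ce[j].round(1).tolist()) for j in range(1,k) if st[j,4]>20])
E
```

```text
[[346, 160], [340, 232], [315, 236], [280, 226], [287, 150]]
[[655.0, -199.0], [450.0, -176.0], [440.0, -106.0], [470.0, -9.0], [687.0, -32.0]] ((559.8594970703125, -102.96392059326172), (169.87136840820312, 237.3246612548828), 83.52914428710938)
t [([303, 166, 6, 11, 42], [305.6, 171.2])]
s []
```

View pics/tcrop.png

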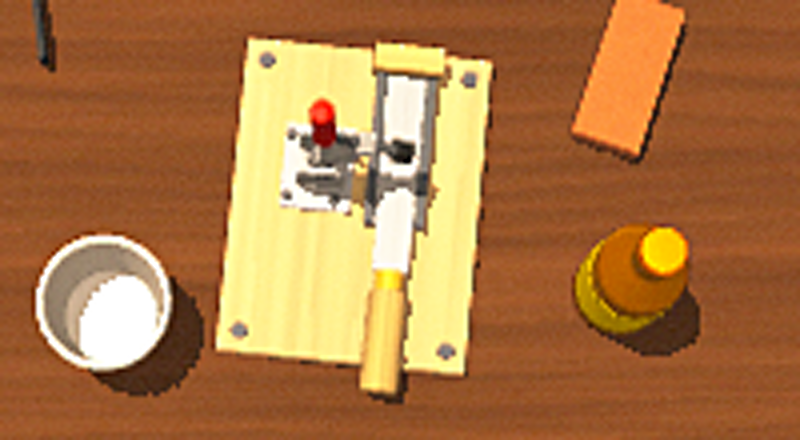

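The enlarged crop (4x, offset 225,140) confirms the chisel: pale handle and brass collar, with the blade between the guides. The butt is at crop (380,393) and the stop at (410,60). The red handle's tip is at (322,105). Plywood corners are (248,38), (492,62), (465,375) and (217,350).

```bash
python3 - <<'E'
from h import *
f=lambda c:(np.array(c)+.5)/4-.5+[225,140]
W=np.array([onz("top",f(c),14.5)[:2] for c in[(248,38),(492,62),(465,375),(217,350)]])
J=np.array([(100,115),(100,-60),(-125,-60),(-125,115)],float)
jc,wc=J.mean(0),W.mean(0); z=((W-wc)[:,0]+1j*(W-wc)[:,1])@np.conj((J-jc)[:,0]+1j*(J-jc)[:,1])
th=np.angle(z); R=np.array([[np.cos(th),-np.sin(th)],[np.sin(th),np.cos(th)]]); o=wc-R@jc
print("yaw",th,"origin",o,"res",(W-(J@R.T+o)).round(1).tolist())
tj=lambda p:R.T@(p[:2]-o)
b=onz("top",f((380,393)),30); print("butt W",b.round(1),"J",tj(b).round(1))
b=onz("top",f((322,103)),197); print("redtip J",tj(b).round(1))
b=onz("top",f((411,46)),44.5); print("stop top J",tj(b).round(1))
for c in[(10,52),(-135,0),(-115,0)]: print(c,(R@np.array(c)+o).round(1))
b=onz("scene",(241,181),199);print("redtip scene J",tj(b).round(1))
b=onz("scene",(288,207),30);print("butt scene J",tj(b).round(1))
E
```

```text
yaw -0.1149280624354708 origin [ 577.33391203 -133.62282975] res [[0.1, -0.1], [-0.2, 0.3], [-0.0, 0.6], [0.1, -0.8]]
butt W [ 433.2 -117.9   30. ] J [-144.9   -0.9]
redtip J [15.7 59.5]
stop top J [97.8  0.2]
(10, 52) [593.2 -83.1]
(-135, 0) [ 443.2 -118.1]
(-115, 0) [ 463.1 -120.4]
redtip scene J [10.5 72. ]
butt scene J [-140.1   12.3]
```

Emit:
apply_moves(
  targets=[
    [0.09,0.2,0,-0.018],
    [0.09,0.2,0,-0.018],
    [0.09,0.2,0,-0.018],
    [0.09,0.2,0,-0.018],
    [0.09,0.2,0,-0.018],
    [0.09,0.2,0,-0.018],
    [0.09,0.2,0,-0.018],
    [0.09,0.2,0,-0.018],
    [0.1,0.2,0,-0.018],
    [0.1,0.2,0,-0.019],
    [0,0,0,0],
    [0,0,0,0],
  ],
  grip=1,
  newtons=60,
)

```text
time_s: 1.6
tool_pos: [399.0, -127.8, 231.1]
ee_rot: [[0.993, -0.114, -0.001], [-0.114, -0.993, -0.0], [-0.001, 0.0, -1.0]]
contact_force: [-0.4, -1.3, -0.4]
opening: 0.2
grip_force: 0.0
```

Emit:
apply_moves(
  targets=[
    [0.018,0.057,0,0],
    [0,0,-0.16,0],
    [0,0,-0.16,0],
    [0,0,-0.16,0],
    [0,0,0,0],
    [0,0,0,0],
  ],
)

```text
time_s: 2.35
tool_pos: [404.4, -114.1, 112.2]
ee_rot: [[0.993, -0.116, 0.001], [-0.116, -0.993, -0.0], [0.001, 0.0, -1.0]]
contact_force: [0.1, 0.1, 0.9]
opening: -0.1
grip_force: 0.0
```

```bash
python3 - <<'E'
from h import *
s=sensors.read_state(); print(s["tool_pos"])
w=vision.grab_frame("wrist"); p=vision.camera_params("wrist"); print(p)
T=p["T_tool_cam"]; R=s["ee_rot"]
cv2.imwrite("pics/w1.png",w[:,:,::-1])
th=-.115;Rj=np.array([[np.cos(th),-np.sin(th)],[np.sin(th),np.cos(th)]]);o=np.array([577.3,-133.6])
for name,j,z in(("butt",(-143,0),28.5),("buttL",(-143,13.5),28.5),("pwcorner",(-125,-60),14.5),("stop",(80,0),28.5)):
    P=np.r_[Rj@np.array(j)+o,z]; c=np.linalg.inv(T)@np.r_[R.T@(P-s["tool_pos"]),1]
    print(name,cv2.projectPoints(c[:3].reshape(1,1,3),np.zeros(3),np.zeros(3),p["mtx"],p["dist_coeffs"])[0].ravel().round(1))
E
```

```text
[ 404.40650852 -114.12114285  112.17037458]
{'mtx': array([[310.63393922,   0.        , 277.09940762],
       [  0.        , 310.63393922, 210.36015602],
       [  0.        ,   0.        ,   1.        ]]), 'dist_coeffs': array([-0.05533776,  0.        ,  0.        ,  0.        ,  0.        ]), 'T_tool_cam': array([[-1.69733504e-03, -9.45035788e-01, -3.26962503e-01,
         8.40344940e+01],
       [ 9.99998369e-01, -1.40208479e-03, -1.13869928e-03,
         8.24535451e-01],
       [ 6.17682423e-04, -3.26963902e-01,  9.45036626e-01,
        -1.41736186e+02],
       [ 0.00000000e+00,  0.00000000e+00,  0.00000000e+00,
         1.00000000e+00]])}
butt [275.5 178.7]
buttL [257.4 178.7]
pwcorner [353.5 151.5]
stop [ 273.8 -194.9]
```

View pics/w1.png

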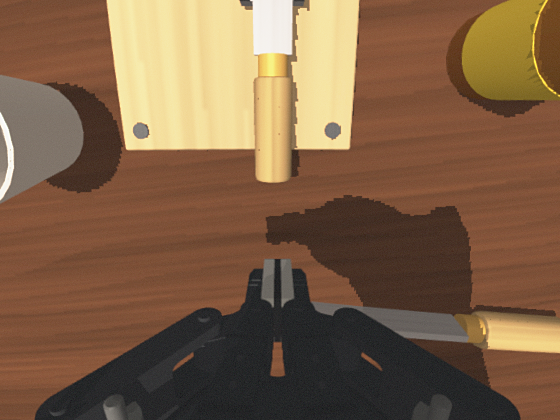

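The wrist view shows the butt at (273,182), against a predicted (275,179), so the position is good to about 2 mm. The cup and bottle are clear. Next I'll lower the fingertips and start pushing.

Emit:
apply_moves(
  targets=[
    [0,0.006,-0.18,0],
    [0,0,-0.18,0],
    [0,0,0,0],
    [0,0,0,0],
    [0.03,-0.0035,0,0],
    [0.03,-0.0035,0,0],
    [0.02,-0.0023,0,0],
    [0.02,-0.0023,0,0],
    [0,0,0,0],
  ],
)

```text
time_s: 3.52
tool_pos: [429.5, -114.6, 21.3]
ee_rot: [[0.993, -0.115, 0.0], [-0.115, -0.993, 0.0], [0.0, -0.0, -1.0]]
contact_force: [-0.4, 0.8, 0.6]
opening: -0.1
grip_force: 0.0
```

Emit:
apply_moves(
  targets=[
    [0.016,-0.003,0,0],
    [0.016,-0.003,0,0],
    [0.016,-0.002,0,0],
    [0.016,-0.002,0,0],
    [0,0,0,0],
  ],
)

```text
time_s: 4.15
tool_pos: [445.9, -117.1, 21.4]
ee_rot: [[0.993, -0.115, 0.001], [-0.115, -0.993, 0.0], [0.001, -0.0, -1.0]]
contact_force: [1.2, -0.1, -0.6]
opening: -0.4
grip_force: 0.0
```

Emit:
apply_moves(
  targets=[
    [0.008,-0.001,0,0],
    [0.008,-0.001,0,0],
    [0,0,0,0],
  ],
)

```text
time_s: 4.53
tool_pos: [449.2, -117.7, 21.3]
ee_rot: [[0.993, -0.115, 0.0], [-0.115, -0.993, 0.0], [0.0, -0.0, -1.0]]
contact_force: [-1.6, 0.1, 0.8]
opening: 0.0
grip_force: 0.5
```

Emit:
apply_moves(
  targets=[
    [0.008,-0.001,0,0],
    [0,0,0,0],
  ],
)

```text
time_s: 4.78
tool_pos: [451.3, -117.9, 21.4]
ee_rot: [[0.993, -0.115, 0.0], [-0.115, -0.993, -0.0], [0.0, -0.0, -1.0]]
contact_force: [-1.5, -0.3, 0.0]
opening: 0.2
grip_force: 0.6
```

Emit:
apply_moves(
  targets=[
    [0.008,-0.001,0,0],
    [0,0,0,0],
  ],
)

```text
time_s: 5.03
tool_pos: [453.3, -118.2, 21.3]
ee_rot: [[0.993, -0.115, 0.0], [-0.115, -0.993, 0.0], [0.0, -0.0, -1.0]]
contact_force: [-1.2, 0.5, 0.4]
opening: -0.2
grip_force: 0.5
```

Emit:
apply_moves(
  targets=[
    [0.008,-0.001,0,0],
    [0,0,0,0],
  ],
)

```text
time_s: 5.28
tool_pos: [454.1, -118.3, 21.1]
ee_rot: [[0.993, -0.115, -0.002], [-0.115, -0.993, -0.0], [-0.002, 0.0, -1.0]]
contact_force: [-4.7, 0.9, 2.1]
opening: 0.3
grip_force: 2.3
```

Emit:
apply_moves(
  targets=[
    [0.008,-0.001,0,0],
    [0,0,0,0],
  ],
)

```text
time_s: 5.52
tool_pos: [454.0, -118.4, 20.7]
ee_rot: [[0.993, -0.115, -0.006], [-0.115, -0.993, -0.0], [-0.005, 0.001, -1.0]]
contact_force: [-8.7, 2.3, 5.9]
opening: -0.1
grip_force: 4.4
```

The force rose to about 9 N and motion stopped at x=454 (jig butt ≈ -113), so the edge is home. Next I'll back off, rise and go over to the handle's chisel side.

Emit:
apply_moves(
  targets=[
    [-0.06,0.007,0,0],
    [-0.08,0.009,0,0],
    [0,0,0.21,0],
    [0,0,0.21,0],
    [0,0,0.21,0],
    [0,0,0.22,0],
    [0,0,0,0],
    [0,0,0,0],
  ],
)

```text
time_s: 6.52
tool_pos: [421.9, -115.1, 233.8]
ee_rot: [[0.993, -0.116, 0.001], [-0.116, -0.993, -0.002], [0.001, 0.002, -1.0]]
contact_force: [0.6, -0.3, 0.6]
opening: -0.1
grip_force: 0.0
```

```bash
python3 - <<'E'
from h import *
print(sensors.read_state()["tool_pos"])
t=np.ascontiguousarray(vision.grab_frame("top")[:,:,::-1])
cv2.imwrite("pics/t2.png",cv2.resize(t[140:250,225:425],None,fx=4,fy=4,interpolation=cv2.INTER_CUBIC))
s=np.ascontiguousarray(vision.grab_frame("scene")[:,:,::-1])
cv2.imwrite("pics/s2.png",cv2.resize(s[130:290,170:350],None,fx=4,fy=4,interpolation=cv2.INTER_CUBIC)[:600])
E
```

```text
[ 421.89076362 -115.11395927  233.75594984]
```

View pics/s2.png

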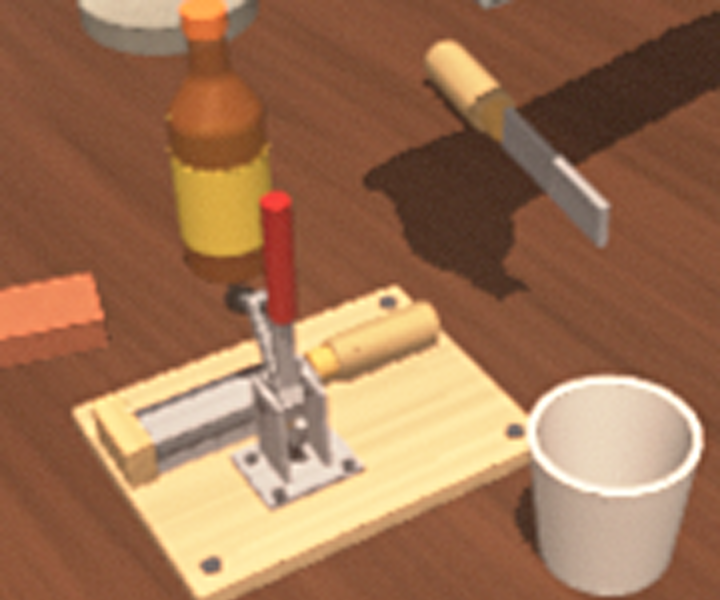

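The scene crop shows the blade reaching the stop (150,430) and the clamp still open. The arm and pad are raised on the chisel side at (245,300). The red part is free above the arm, from (280,310) to (275,200).

Emit:
apply_moves(
  targets=[
    [0.168,0.002,0,0],
    [0.168,0.002,0,0],
    [0.168,0.002,0,0],
    [0.168,0.002,0,0],
    [0,0,0,0],
    [0,0,-0.12,0],
    [0,0,-0.12,0],
    [0,0,-0.12,0],
    [0,0,0,0],
    [0,0,0,0],
  ],
)

```text
time_s: 7.88
tool_pos: [589.4, -113.9, 143.0]
ee_rot: [[0.993, -0.116, -0.001], [-0.116, -0.993, -0.001], [-0.001, 0.001, -1.0]]
contact_force: [2.0, -3.4, 1.3]
opening: 0.1
grip_force: 0.0
```

Emit:
apply_moves(
  targets=[
    [0.0023,0.02,0,0],
    [0.0023,0.02,0,0],
    [0.0023,0.02,0,0],
    [0.0023,0.02,0,0],
    [0.0023,0.02,0,0],
    [0.0023,0.02,0,0],
  ],
)

```text
time_s: 8.62
tool_pos: [592.6, -84.3, 143.3]
ee_rot: [[0.993, -0.116, -0.001], [-0.116, -0.993, -0.002], [-0.001, 0.002, -1.0]]
contact_force: [1.2, -4.4, -0.7]
opening: -0.1
grip_force: 1.4
```

Emit:
apply_moves(
  targets=[
    [0.003,0.028,0,0],
    [0.003,0.028,0,0],
    [0.003,0.028,0,0],
    [0.003,0.028,0,0],
    [0.003,0.028,0,0],
    [0.003,0.028,0,0],
    [0.003,0.028,-0.004,0],
    [0.003,0.028,-0.004,0],
    [0.003,0.028,-0.004,0],
    [0,0,0,0],
  ],
)

```text
time_s: 9.88
tool_pos: [600.3, -17.3, 140.9]
ee_rot: [[0.994, -0.113, 0.0], [-0.113, -0.994, 0.002], [0.0, -0.002, -1.0]]
contact_force: [-0.5, -0.3, -0.6]
opening: -0.1
grip_force: 0.1
```

Emit:
apply_moves(
  targets=[
    [0.003,0.028,-0.004,0],
    [0.003,0.028,-0.004,0],
    [0.003,0.028,-0.004,0],
    [0,0,0,0],
    [0,0,0,0],
  ],
)

```text
time_s: 10.5
tool_pos: [602.5, 1.2, 137.8]
ee_rot: [[0.993, -0.115, -0.0], [-0.115, -0.993, -0.0], [-0.0, 0.0, -1.0]]
contact_force: [-0.1, 0.6, 0.5]
opening: -0.3
grip_force: 0.0
```

```bash
python3 - <<'E'
from h import *
s=np.ascontiguousarray(vision.grab_frame("scene")[:,:,::-1])
cv2.imwrite("pics/s3.png",cv2.resize(s[130:280,150:350],None,fx=4,fy=4,interpolation=cv2.INTER_CUBIC))
E
```

```text
(no output)
```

View pics/s3.png

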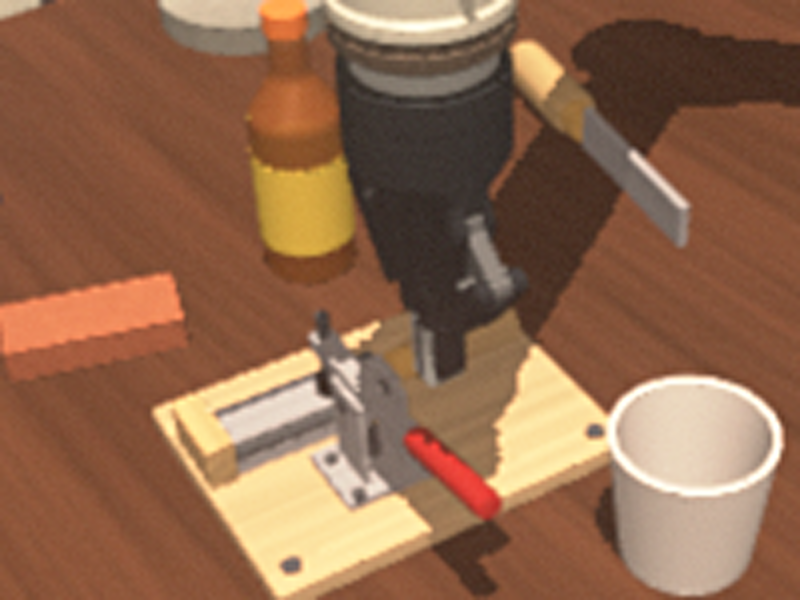

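The handle (490,505) is down and the arm is over the blade, so the lever has snapped over. I'll lift clear and check the lock angle and the chisel.

Emit:
apply_moves(
  targets=[
    [0,0,0.2,0],
    [0,0,0.2,0],
    [-0.2,0,0.1,0],
    [-0.2,0,0.1,0],
    [-0.1,0,0,0],
    [0,0,0,0],
    [0,0,0,0],
  ],
)

```text
time_s: 11.42
tool_pos: [478.3, 0.8, 288.0]
ee_rot: [[0.993, -0.116, 0.001], [-0.116, -0.993, -0.0], [0.001, 0.0, -1.0]]
contact_force: [0.2, 0.2, 0.7]
opening: 0.2
grip_force: 0.0
```

```bash
python3 - <<'E'
from h import *
th=-.115;Rj=np.array([[np.cos(th),-np.sin(th)],[np.sin(th),np.cos(th)]]);o=np.array([577.3,-133.6])
def pr(n,j,z):
    p=vision.camera_params(n);P=np.r_[Rj@np.array(j)+o,z];R=p["orientation"].T
    return cv2.projectPoints(P.reshape(1,1,3),cv2.Rodrigues(R)[0],-R@p["origin"],p["mtx"],p["dist_coeffs"])[0].ravel()
for q in(1.35,1.28,1.1): print(q,((pr("scene",(10,52+133*np.sin(q+.05)),66+133*np.cos(q+.05))-[150,130])*4).round())
t=np.ascontiguousarray(vision.grab_frame("scene")[:,:,::-1])
cv2.imwrite("pics/s4.png",cv2.resize(t[130:280,150:350],None,fx=4,fy=4,interpolation=cv2.INTER_CUBIC))
E
```

```text
1.35 [488. 498.]
1.28 [485. 483.]
1.1 [476. 440.]
```

View pics/s4.png

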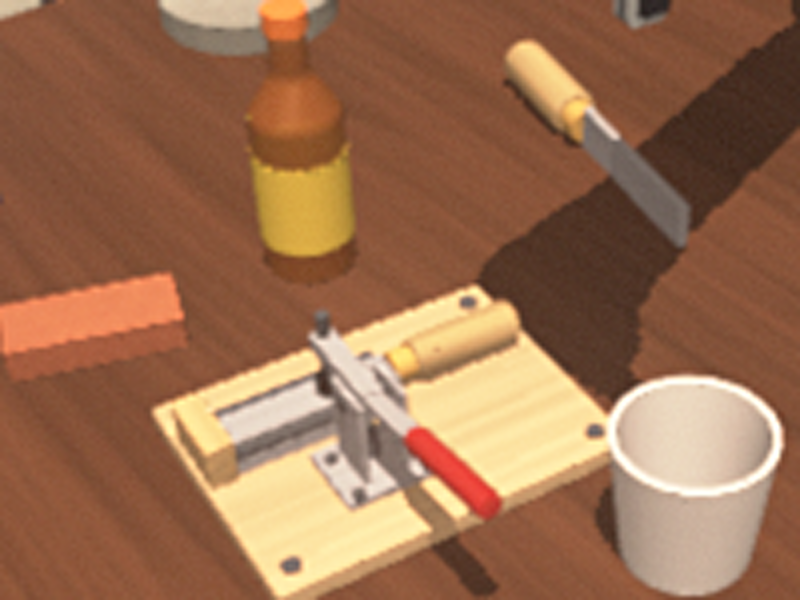

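The handle's end is at about (488,500), which matches the predicted locked position for 1.35 rad (488,498). The blade is at the stop, the bystanders haven't moved and the arm is clear.

```bash
python3 -c "
from rig import order; print(order.job_done())"
```

```text
the job is handed in; nothing more can be done
None
```

The chisel's edge is home against the stop, the clamp is locked over the blade by its red handle, the bottle, cup and whetstone look unmoved, and the job is handed in; no verdict was returned.

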